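# Set the griddle dial and hold the start key

### The arm

A 6-joint arm with a two-finger parallel gripper is mounted at the origin on a cart in front of the work surface, level with it; the furniture and walls round the work are solid. World frame = base frame: x ahead of the robot, y to its left, z up, the work surface at z = 0. Lengths are in m, angles in rad, forces in N, time in s.
With the tool pointing down it reaches from about 0.375 to 0.9 m from the base axis. Payload 3.1 kg.
Tool frame: the origin (TCP) lies between the finger pads; the fingertips stand manip.finger_overhang ahead of it and the grasp point (between the pads) lies 5 mm behind it (manip.finger_overhang is the distance from the TCP to the fingertips, in m); z points along the fingers, y is the line along which they close (so a half turn about z gives the same grasp; the last joint's range is limited). The gripper opens to 85 mm and grips with 20 to 120 N. Pads are 22 mm wide; open, the fingers measure 114 mm over their backs; the gripper's body (76 mm by 85 mm) begins 54 mm behind the grasp point. The pads swing forward as they close: fully open they stand 13 mm farther back than shut.
Start: joints at [-0.178, 0.527, 1.433, -0, 1.181, -0.178], TCP at [0.625, 0, 0.245] pointing down, gripper open.
Joint ranges: [-3.08, 3.08], [-0.75, 2.2], [0.22, 2.44], [-1.43, 4.57], [0, 2.65], [-2.85, 2.85]. Speed limits (rad/s): [2.79, 2.79, 3.14, 3.14, 3.14, 3.14].

### API

Orientations are given as a unit quaternion [x, y, z, w].
In Python, from station import manip gives the robot as it stands.
- The arm moves only by the tool drive_tool, never from a script. Its argument "plan" is a list of rows, each a list of 7 numbers: the shift along the tool's x, y, z in m, then the turn, a rotation vector about the tool's x, y, z in degrees, then the opening, from -1 (shut) to 1 (fully open). In form: [[x, y, z, wx, wy, wz, gripper], ...]. A call has 1 to 10 rows; each row shifts and turns the commanded pose from where the row before left it, along the tool's axes as they then stand; what a row does not reach is not made up. A row lasts 1/10 s, in which the tool goes at most 50 mm and 8.59 degrees, less where a joint would pass 70% of its speed; a pose out of reach is approached as far as the arm can. A call is refused whole if a number of a shift passes 0.05 or a number of a turn 8.59, either way. A call with a gripper value outside its range is refused whole. The fingers move at their own pace and stop on an object; "newtons" is the grip in N (left out, the last holds). Time passes only in rows, so rows that do not move let the fingers close. It gives the time, the measured TCP pose, the force, the opening and the grip force at its end, in the units of the state.
- manip.sense(): the state, without advancing time (a new reading comes with each control period).
- manip.snapshot(name): name is "scene" or "side" or "wrist"; returns a dict with "image" (480x640x3 uint8, red, green, blue), "z_map" (480x640 float32, m along the optical axis (not along the pixel's ray), 0 where there is no reading), "fov_y" (degrees; the focal length in pixels is half the picture's height over the tangent of half this angle, whatever the lens; pixels are square), "cx", "cy" (the principal point, pixels), "extrinsics" (4x4, takes a point from camera to world coordinates); the wrist camera has in their place "mount" (4x4, takes a point from camera to tool coordinates, whose origin is the TCP and whose axes are the flange's). Camera axes: x right, y up, looking along -z (the intrinsics and any distortion apply to the point x, -y, -z); pixel columns grow to the right and rows downward; lengths in m; the calibration is good to about 2 mm. A picture is of the moment at which its call begins: read the wrist's pose just before it.
- manip.sign_off(): hands the job in; it is judged then, once.
The state is a dict: "t": time; "q": joint angles; "qd": joint speeds; "tau": joint torques, N m; "tcp_pos": TCP position; "tool_rot": TCP orientation; "force": force on the tool from outside, world axes, zero at the start; "ft_torque": the same for the moment, N m; "finger_gap": opening from 0.0 (shut) to 1.0 (fully open); "gripper_force": force on a finger pad.
Only numpy, scipy, OpenCV 4.12 (cv2) and the standard library are available. Lean on these libraries where they do the work, as an engineer would, in place of code of your own. Each camera call takes 0.05 s, during which the arm holds its last target. There are 200 camera calls.

### The job

Start the countertop griddle: turn its black dial until the white pointer stands at the red tab, then take the red key from the wooden key block and ease it down into the red-ringed keyhole, wiggling it past the sticky pins without forcing it, until its bow sits on the keyhole plate. Turn the key a quarter turn clockwise against its spring and finish holding it turned there, since it springs back if let go; leave the blue and yellow keys in their block and everything else on the table alone.

Things in the scene. Friction and masses are not known exactly. Their poses are not given: they have to be found in the camera images.
- griddle: countertop griddle, 305 x 244 mm, fixed; x points from the front (console, robot side) to the back, z up, origin under its centre. The console in front has a flat steel deck 85 mm above the table with the dial on the left and the keyhole on the right, 120 mm apart; the cooking plate behind is 98 mm high with 124 to 141 mm splash guards.
- dial_grip (a point): point on the dial's vertical axis, 21 mm above the deck, half way up the bar grip. The dial is a black disc of 52 mm (top 9 mm above the deck) carrying a bar grip 46 mm long, 12 mm thick, from 9 to 33 mm above the deck; x points along the bar to the white pointer end.
- dial (a joint): dial angle in rad, grows as the dial turns clockwise seen from above; 0 is off, 2.6 the last stop; stays where it is left (friction 0.04 N m).
- dial_pointer (a point): point that the white pointer indicates, on the scale 32 mm from the dial's axis; moves with the dial.
- set_mark (a point): inner end of the red tab (16 x 7 x 5 mm) on the fixed silver ring round the dial, also 32 mm from the dial's axis; the temperature to set. The pointer is right when it points at this; at the start it is 0.5 to 1.4 rad further clockwise.
- key_red: the red key, upright in the key block. Origin: centre of the bow's underside (shoulder). Bow: 30 mm wide (x), 10 mm thick (y), from 0 to +36 mm in z. Below it a round 4 mm neck from 0 to -10 mm, then a flat steel blade 14 mm wide (x), 4 mm thick (y), from -10 to -30 mm, then a blunt V nose to its point at -34 mm. Same both ways round (a half turn about z changes nothing). 30 to 65 g.
- key_blue: a key of the same shape with a blue bow; stays in the block.
- key_yellow: a key of the same shape with a yellow bow; stays in the block.
- key_block: wooden key block, fixed, 150 mm (x) x 50 x 42 mm high on a 164 x 64 x 10 mm foot, origin under its centre; three loose slots 45 mm apart along x, the keys' shoulders rest on its top, bows along x. Which key is in which slot varies.
- keyhole (a point): centre of the keyway's mouth, on top of the keyhole plate (36 mm square, 6 mm thick, 3 mm above the deck, in a red ring). Axes as the griddle's. The keyway is a slot 16.5 mm along x, 5.5 mm along y, sides chamfered 1.5 mm; the key goes straight down, blade along x, until the bow's underside sits on the plate. Only then is the blade clear below the plate and free to turn.
- pins (a point): point on the keyway's axis midway between its two sticky pins, 17.5 mm below the mouth: one stands in from the +x end 14 mm down, one from the -x end 21 mm down. They have no spring, yield outward to about 5 N and stay there. A straight push on the blunt nose jams; shifting the key 1 to 3 mm to and fro along x while pressing lightly (about 10 N) works them aside.
- start_lock (a joint): angle of the lock cylinder in rad: 0 at rest (blade along the griddle's x), grows clockwise seen from above, stop at 1.5. A spring turns it back (0.025 N m at rest to 0.1 N m at the stop). The blade has about 0.1 rad of play in it, so the fingers must turn about 1.65 rad to reach the stop.
- spice_jar_a: spice jar with a red lid, 45 x 106 mm, behind the key block; a bystander, leave it. Origin under its centre.
- spice_jar_b: spice jar with a dark lid, 44 x 105 mm, behind the key block; a bystander, leave it. Origin under its centre.
- prep_cup: small empty white prep cup, 66 x 50 mm, between key block and spice jars; a bystander, leave it. Origin under its centre.
- timer: white kitchen timer with three buttons, 66 x 66 x 23 mm, in front of the griddle; a bystander, leave it. Origin under its centre.

How it is judged:
On the way, in this order (a step that is already met when the one before it is completed fails the run):
1. the dial's pointer stands at the red tab (horizontal distance between dial_pointer and set_mark below 0.004 m), for 0.3 s.
2. the red key is fully home in the keyhole, not yet turned (z of key_red in the frame of keyhole below 0.003 m and horizontal distance between key_red and keyhole below 0.004 m and value of joint start_lock below 0.4 rad), for 0.1 s.
3. the lock is turned a quarter and held for a second (value of joint start_lock above 1.25 rad), for 1 s.
At the end, for the whole second after the job is handed in: At the end the fingers hold the red key, home in the keyhole (bow within 4 mm of the plate and centre), with the lock turned more than 1.25 rad; the dial's pointer is within 4 mm (7 degrees) of the tab, and the blue and yellow keys are within 15 mm of where they stood (value of joint start_lock above 1.25 rad and z of key_red in the frame of keyhole below 0.004 m and horizontal distance between key_red and keyhole below 0.004 m and contact force between the fingers and key_red above 2 N and horizontal distance between dial_pointer and set_mark below 0.004 m and distance of each of key_blue, key_yellow from where it was at the start of the episode below 0.015 m); the arm keeps its last pose, push and grip.
It fails at once if the key is forced: more than 60 N between the red key and the griddle (contact force between key_red and griddle above 60 N).
It fails at once if a bystander is moved more than 20 mm (distance of any of spice_jar_a, spice_jar_b, prep_cup, timer from where it was at the start of the episode above 0.02 m).
It fails at once if the blue or yellow key is moved more than 15 mm (distance of any of key_blue, key_yellow from where it was at the start of the episode above 0.015 m).
It also fails if it takes over 67 s, if anything falls off the work surface, if the arm or the gripper's body presses on something with over 40 N, if the wrist force passes 120 N, or if a joint passes its speed limit or range.

## Working session

There is one attempt and no reset: what is moved stays moved. The work goes in short steps, Python scripts to look and compute and a tool call to move; the robot and the scene stay as the last step left them, time stands still between calls to the robot, and variables do not carry over. Pictures are saved under pics/ and viewed, at most 12 in all, crops included, and the job is handed in when it is done.

Besides the shell and the picture viewer there is one more tool, called after "Call:" as a command line: name --pt "numbers of a row" for each row, then --argument value for the rest. drive_tool: Moves the arm, as the interface text tells. Its arguments: {"type":"object","properties":{"plan":{"type":"array"},"newtons":{"type":"number"}},"required":["plan"]}

```bash
ls; mkdir -p pics
cat > h.py <<'E'
import numpy as np, cv2
from station import manip
from scipy.spatial.transform import Rotation as R
def snap(n):
    s=manip.sense(); d=manip.snapshot(n)
    if 'mount' in d:
        T=np.eye(4);T[:3,:3]=R.from_quat(s['tool_rot']).as_matrix();T[:3,3]=s['tcp_pos'];E=T@d['mount']
    else: E=d['extrinsics']
    d['E']=E; d['f']=240/np.tan(np.radians(d['fov_y'])/2); return d
def pt(d,u,v,z=None):
    # z: depth from z_map
    if z is None:
        w=d['z_map'][int(v)-1:int(v)+2,int(u)-1:int(u)+2];z=np.median(w[w>0])
    c=np.array([(u-d['cx'])/d['f']*z,-(v-d['cy'])/d['f']*z,-z,1]);return (d['E']@c)[:3]
def ray(d,u,v,h):
    o=d['E'][:3,3];p=pt(d,u,v,1.);return o+(p-o)*(h-o[2])/(p[2]-o[2])
def save(d,n,crop=None,k=1):
    im=d['image'][...,::-1]
    if crop: x0,y0,x1,y1=crop; im=im[y0:y1,x0:x1]
    cv2.imwrite('pics/'+n,cv2.resize(im,None,fx=k,fy=k,interpolation=cv2.INTER_CUBIC))
E
python3 - <<'E'
from h import *
import pickle
for n in ['scene','side','wrist']:
    d=snap(n);save(d,n+'0.png');pickle.dump(d,open(n+'0.pkl','wb'));print(n,d['f'],d['cx'],d['cy'],d['E'].round(3).tolist(),[k for k in d])
s=manip.sense();print(s,manip.finger_overhang)
E
```

```text
pics
scene 467.57344323311355 309.98395449242446 225.66231891945338 [[0.834, 0.256, -0.488, 0.148], [-0.551, 0.422, -0.72, -0.466], [0.022, 0.87, 0.493, 0.56], [0.0, 0.0, 0.0, 1.0]] ['image', 'z_map', 'fov_y', 'cx', 'cy', 'extrinsics', 'E', 'f']
side 482.3375993068337 321.31674093748364 229.83056699201217 [[-0.868, 0.184, -0.461, 0.16], [-0.496, -0.297, 0.816, 0.964], [0.014, 0.937, 0.349, 0.437], [0.0, 0.0, 0.0, 1.0]] ['image', 'z_map', 'fov_y', 'cx', 'cy', 'extrinsics', 'E', 'f']
wrist 383.5936504242052 323.6425065366258 240.27446632056683 [[1.0, -0.001, 0.002, 0.625], [0.001, 0.949, 0.315, 0.079], [-0.002, -0.315, 0.949, 0.373], [0.0, 0.0, 0.0, 1.0]] ['image', 'z_map', 'fov_y', 'cx', 'cy', 'mount', 'E', 'f']
{'t': 0.15, 'q': array([-1.78496875e-01,  5.28274392e-01,  1.43362090e+00,  9.85986465e-06,
        1.18140781e+00, -1.78471659e-01]), 'qd': array([ 0.00032199, -0.00252669, -0.00382734,  0.00145479,  0.00015644,
       -0.00032528]), 'tau': array([ 1.17890530e-03, -4.42742836e+01, -1.78276026e+01, -2.15643640e-04,
        5.61750654e-03, -9.84718270e-06]), 'tcp_pos': array([6.24466570e-01, 1.30276750e-04, 2.44540918e-01]), 'tool_rot': array([ 7.07116764e-01,  7.07096281e-01, -4.84020104e-04, -7.05092745e-04]), 'force': array([ 1.13554435, -0.75286103, -0.43036296]), 'ft_torque': array([ 0.00024747,  0.01653206, -0.02215784]), 'gripper_force': 0.0, 'finger_gap': 1.0001494126637436} 0.014
```

View pics/scene0.png

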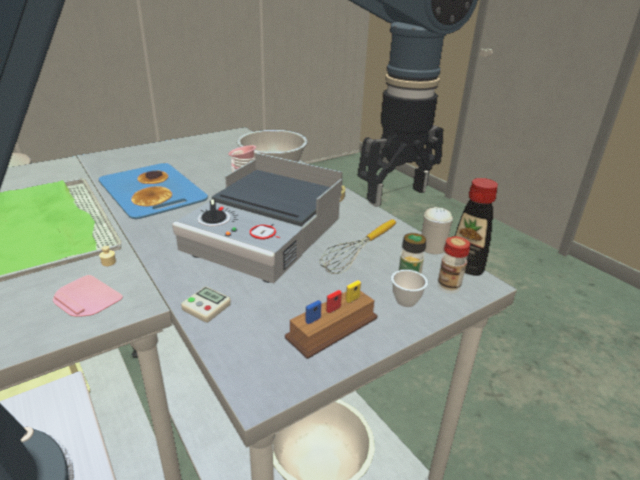

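View pics/wrist0.png

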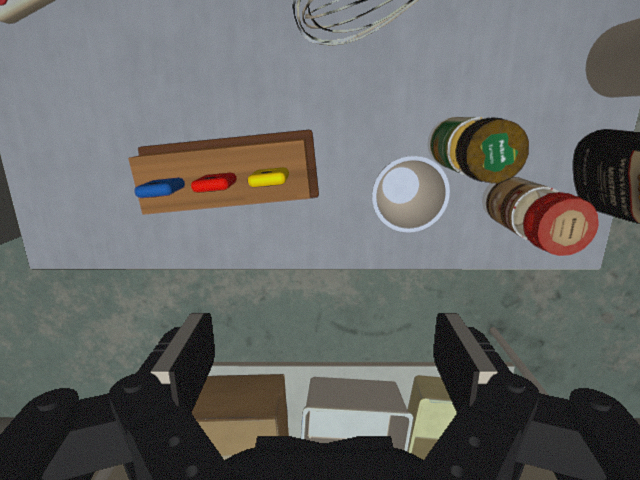

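View pics/side0.png

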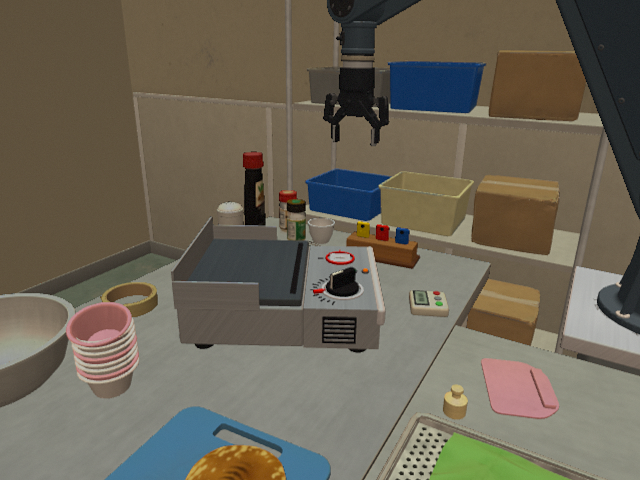

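The scene view shows dial at (213,213), keyhole ring at (263,232), keys blue/red/yellow at (313,310)/(333,300)/(353,290). The wrist view has the red key at (211,184). The side view has the dial at (343,283), the red tab near (318,291) and the keyhole at (340,257).

Run:
```python
from h import *
import pickle
D={n:pickle.load(open(n+'0.pkl','rb')) for n in['scene','side','wrist']}
for n,u,v in [('scene',213,213),('scene',263,232),('scene',333,300),('scene',313,310),('scene',353,290),('side',344,281),('side',318,291),('side',340,257),('side',382,232),('wrist',211,184),('wrist',154,189),('wrist',267,179),('scene',180,232),('scene',270,258),('scene',248,160),('scene',338,178)]:
    print(n,u,v,pt(D[n],u,v).round(3))
d=D['wrist'];
for n,x0 in(('side',290),):
    save(D[n],'sc.png',(280,230,400,320),6)
```

```text
scene 213 213 [0.454 0.337 0.11 ]
scene 263 232 [0.521 0.249 0.089]
scene 333 300 [0.529 0.022 0.068]
scene 313 310 [0.486 0.018 0.069]
scene 353 290 [0.575 0.027 0.068]
side 344 281 [0.457 0.363 0.104]
side 318 291 [0.489 0.388 0.089]
side 340 257 [0.522 0.252 0.088]
side 382 232 [0.533 0.031 0.063]
wrist 211 184 [0.537 0.027 0.079]
wrist 154 189 [0.492 0.023 0.078]
wrist 267 179 [0.581 0.031 0.079]
scene 180 232 [0.39  0.362 0.072]
scene 270 258 [0.494 0.173 0.079]
scene 248 160 [0.664 0.598 0.093]
scene 338 178 [0.758 0.323 0.124]
```

View pics/sc.png

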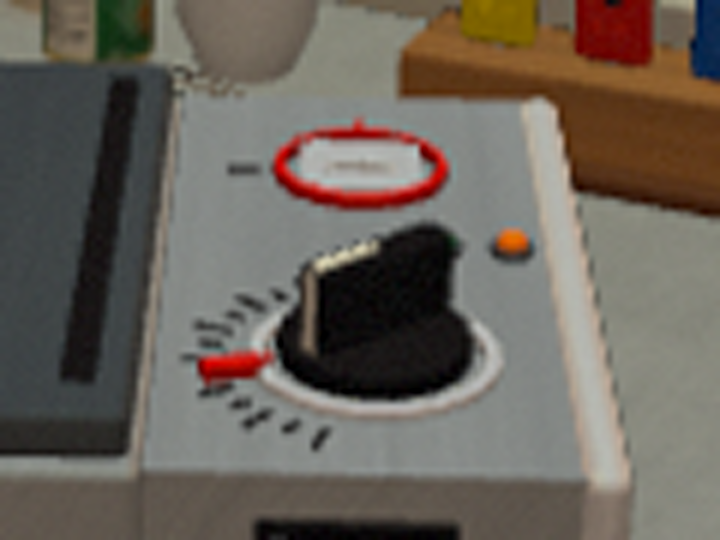

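Call:
drive_tool --pt "0.04 -0.02 0 0 0 0 1" --pt "0.04 -0.02 0 0 0 0 1" --pt "0.04 -0.02 0 0 0 0 1" --pt "0.04 -0.02 0 0 0 0 1" --pt "0.04 -0.02 0 0 0 0 1" --pt "0.04 -0.02 0 0 0 0 1" --pt "0.04 -0.02 0 0 0 0 1" --pt "0 0 0 0 0 0 1" --pt "0 0 0 0 0 0 1"

```text
t: 1.05
tcp_pos: [0.4843, 0.2808, 0.2451]
tool_rot: [0.706, 0.708, -0.0, 0.0]
force: [0.4, -0.9, 0.5]
finger_gap: 0.999
gripper_force: 0.0
```

Run:
```python
from h import *
import pickle
d=snap('wrist');save(d,'w1.png',None,1.25);pickle.dump(d,open('w1.pkl','wb'))
s=manip.sense();print(s['tcp_pos'],s['tool_rot'],s['q'],s['t'])
```

```text
[0.48499782 0.27997281 0.24519434] [ 7.06741638e-01  7.07471675e-01 -1.55874934e-04  2.48174606e-04] [ 3.24302790e-01  4.40221457e-01  1.59762386e+00 -6.53188907e-04
  1.10380547e+00  3.23564444e-01] 1.1
```

View pics/w1.png

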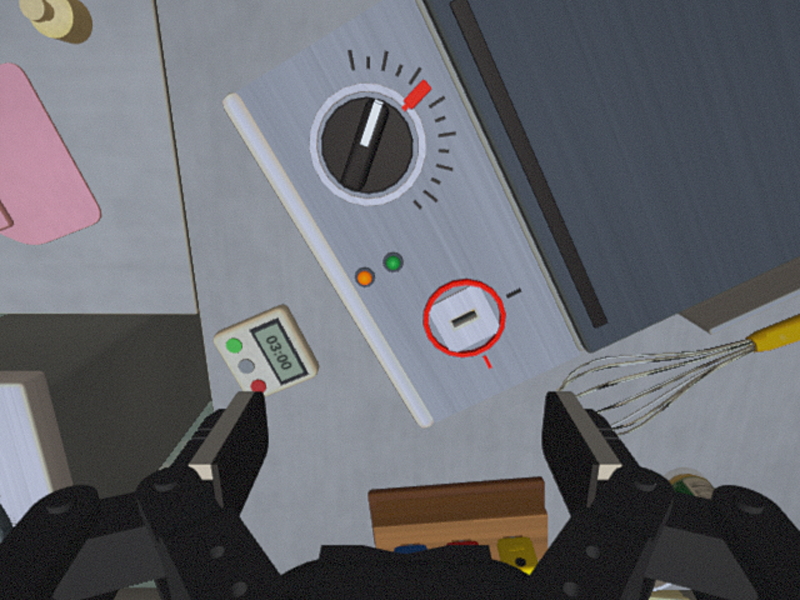

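The picture shows dial disc centre about (367,144), white pointer end (377,101), tail (353,188), red tab from (405,108) to (427,84), and keyway (453,325) to (476,313). So the tab is slightly clockwise of the pointer.

Run:
```python
from h import *
import pickle
d=pickle.load(open('w1.pkl','rb'));W=lambda u,v,h:ray(d,u/1.25,v/1.25,h)
im=cv2.cvtColor(d['image'],cv2.COLOR_RGB2HSV);rgb=d['image'].astype(int)
print('deck depth pts',[pt(d,u/1.25,v/1.25).round(4).tolist() for u,v in((300,110),(430,250),(375,110),(355,180),(335,150),(440,300),(464,319))])
# disc: dark pixels
m=((rgb.sum(2)<200)).astype(np.uint8)
n,l,st,c=cv2.connectedComponentsWithStats(m)
i=l[int(165/1.25),int(390/1.25)];cn=max(cv2.findContours((l==i).astype(np.uint8),0,1)[0],key=cv2.contourArea);e=cv2.fitEllipse(cv2.convexHull(cn));print('disc',e,st[i])
dc=ray(d,*e[0],.094)
# bright ring hull
m=((rgb[...,2]-0>175)&(rgb.sum(2)>540)).astype(np.uint8);
# red comps
mr=((rgb[...,0]>150)&(rgb[...,1]<90)&(rgb[...,2]<90)).astype(np.uint8)
n,l,st,c=cv2.connectedComponentsWithStats(mr)
for i in range(1,n):
    if st[i,4]>15:
        cn=max(cv2.findContours((l==i).astype(np.uint8),0,1)[0],key=cv2.contourArea);print('red',st[i],c[i])
        if st[i,4]>500:
            e=cv2.fitEllipse(cv2.convexHull(cn));print(e); rc=ray(d,*e[0],.087)
        elif st[i,1]<200: tabc=c[i];tr=cv2.minAreaRect(cn);print(tr,cv2.boxPoints(tr)*1.25)
print('dial c',dc,'kh ring',rc,'dist',np.linalg.norm((dc-rc)[:2]), 'yaw',np.degrees(np.arctan2(-(dc-rc)[0],(dc-rc)[1])))
p=W(377,101,.118);q=W(353,188,.118);print('bar',p,q,(p+q)/2,np.linalg.norm(p-q),'ang',np.degrees(np.arctan2(*(p-q)[1::-1])))
t=ray(d,*tabc,.0885);v=t-dc;print('tab',t,np.linalg.norm(v[:2]),np.degrees(np.arctan2(v[1],v[0])))
ti=W(405,108,.089)-dc;print('tab in',np.linalg.norm(ti[:2]),np.degrees(np.arctan2(ti[1],ti[0])))
a=W(453,325,.088);b=W(476,313,.088);print('keyway',a,b,(a+b)/2,np.linalg.norm(a-b),np.degrees(np.arctan2(*(b-a)[1::-1])))
```

```text
deck depth pts [[0.4257, 0.3762, 0.0862], [0.5, 0.2967, 0.0854], [0.4695, 0.3745, 0.1191], [0.4586, 0.3408, 0.1189], [0.4454, 0.3551, 0.0943], [0.5068, 0.265, 0.0872], [0.5235, 0.2493, 0.0794]]
disc ((293.3549499511719, 115.7831802368164), (72.55960083007812, 76.49947357177734), 165.9224395751953) [ 257   78   73   77 4026]
red [322  64  23  25 256] [332.90625    75.8359375]
((332.0000305175781, 77.00000762939453), (9.899494171142578, 28.284271240234375), 45.0) [[398.12503 104.37501]
 [423.12503  79.37501]
 [431.87503  88.12501]
 [406.87503 113.12501]]
red [339 224  66  62 700] [371.16857143 253.12142857]
((371.24176025390625, 254.41461181640625), (60.919437408447266, 66.06652069091797), 76.21333312988281)
red [386 285   7  10  26] [389.46153846 289.11538462]
red [201 305  11   8  80] [206.05  308.575]
dial c [0.46311829 0.35797952 0.094     ] kh ring [0.52251792 0.25286578 0.087     ] dist 0.1207361375894224 yaw 29.470732923415675
bar [0.47046386 0.37874619 0.118     ] [0.45732049 0.33665142 0.118     ] [0.46389218 0.35769881 0.118     ] 0.0440989504993773 ang 72.65991843725025
tab [0.49041419 0.38412056 0.0885    ] 0.03779444500812662 43.76193345287473
tab in 0.028706036665735207 42.37239714511761
keyway [0.51551973 0.24844969 0.088     ] [0.52981631 0.25666269 0.088     ] [0.52266802 0.25255619 0.088     ] 0.016487732097372833 29.876208825908837
```

Call:
drive_tool --pt "0.039 -0.0105 0 0 0 0 -0.2" --pt "0.039 -0.011 0 0 0 0 -0.2" --pt "0 0 0.03 0 0 8.5 -0.2" --pt "0 0 0.03 0 0 8.5 -0.2" --pt "0 0 0.03 0 0 0.3 -0.2" --pt "0 0 0 0 0 0 -0.2" --pt "0 0 0 0 0 0 -0.2" --newtons 30

```text
t: 1.8
tcp_pos: [0.4645, 0.3569, 0.1552]
tool_rot: [0.806, 0.592, -0.0, -0.0]
force: [0.6, 0.3, 0.4]
finger_gap: 0.401
gripper_force: 0.0
```

Run:
```python
from h import *
s=manip.sense();M=R.from_quat(s['tool_rot']).as_matrix();print(s['tcp_pos'],s['finger_gap'],np.degrees(np.arctan2(M[1,0],M[0,0])))
d=snap('wrist');save(d,'w2.png')
```

```text
[0.46447415 0.35691059 0.15519781] 0.40086795839183503 72.59774676345931
```

View pics/w2.png

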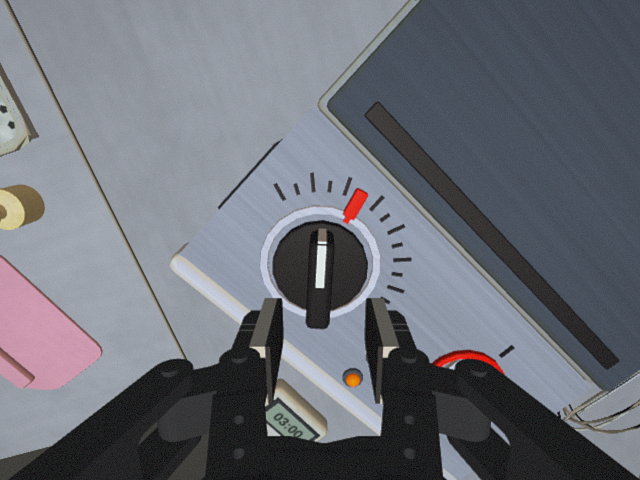

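The bar is centred between the fingers (column 319 against finger mid 322) and aligned; tab at (355,205), about 29° clockwise.

Call:
drive_tool --pt "0 0 0.021 0 0 0 -0.2" --pt "0 0 0.021 0 0 0 -0.2" --pt "0 0 0 0 0 0 -1" --pt "0 0 0 0 0 0 -1" --pt "0 0 0 0 0 0 -1" --pt "0 0 0 0 0 0 -1" --newtons 30

```text
t: 2.45
tcp_pos: [0.4626, 0.3577, 0.114]
tool_rot: [0.805, 0.593, -0.001, -0.0]
force: [-4.7, -1.4, -1.6]
finger_gap: 0.131
gripper_force: 32.5
```

Call:
drive_tool --pt "0 0 0 0 0 5 -1" --pt "0 0 0 0 0 6 -1" --pt "0 0 0 0 0 6 -1" --pt "0 0 0 0 0 6 -1" --pt "0 0 0 0 0 6 -1" --pt "0 0 0 0 0 0 -1" --pt "0 0 0 0 0 0 -1" --newtons 30

```text
t: 3.15
tcp_pos: [0.4621, 0.358, 0.114]
tool_rot: [0.928, 0.372, -0.001, -0.0]
force: [-4.9, 0.1, -0.1]
finger_gap: 0.135
gripper_force: 32.6
```

Run:
```python
from h import *
import pickle
s=manip.sense();M=R.from_quat(s['tool_rot']).as_matrix();print(s['tcp_pos'],s['force'],s['ft_torque'],s['finger_gap'],s['gripper_force'],np.degrees(np.arctan2(M[1,0],M[0,0])))
d=snap('wrist');pickle.dump(d,open('w3.pkl','wb'));save(d,'w3.png')
```

```text
[0.46205127 0.35802755 0.11404345] [-4.89250459  0.11401091 -0.08838374] [-0.06597875  0.79608479 -0.04313866] 0.13468335078554589 32.565041184425354 43.701280777310956
```

View pics/w3.png

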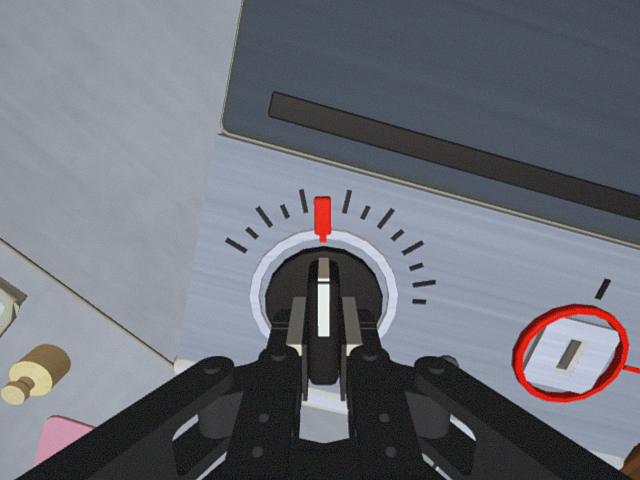

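Pointer (324,262) and tab (322,218) line up. Releasing and going over to the keys.

Call:
drive_tool --pt "0 0 0 0 0 0 -1" --pt "0 0 0 0 0 0 -0.2" --pt "0 0 0 0 0 0 -0.2" --pt "0 0 0 0 0 0 -0.2" --pt "0 0 -0.03 0 0 0 -0.2" --pt "0 0 -0.04 0 0 0 -0.2" --pt "0 0 -0.04 0 0 0 -0.2" --pt "-0.019 0.032 0 0 0 0 -0.2" --pt "-0.019 0.032 0 0 0 0 -0.2" --pt "-0.019 0.032 0 0 0 0 -0.2"

```text
t: 4.2
tcp_pos: [0.4897, 0.2484, 0.2245]
tool_rot: [0.928, 0.373, 0.002, 0.0]
force: [1.1, -0.5, 0.6]
finger_gap: 0.395
gripper_force: 0.0
```

Call:
drive_tool --pt "-0.019 0.032 0 0 0 0 -0.2" --pt "-0.02 0.032 0 0 0 0 -0.2" --pt "-0.02 0.032 0 0 0 0 -0.2" --pt "-0.019 0.033 0 0 0 0 -0.2" --pt "-0.02 0.033 0 0 0 0 -0.2" --pt "-0.02 0.033 0 0 0 0 -0.2" --pt "0 0 0 0 0 -8.3 -0.2" --pt "0 0 0 0 0 -8.3 -0.2" --pt "0 0 0 0 0 -8.3 -0.2" --pt "0 0 0 0 0 -8.3 -0.2"

```text
t: 5.2
tcp_pos: [0.5388, 0.0261, 0.2239]
tool_rot: [0.782, 0.624, 0.001, 0.001]
force: [0.5, -0.2, 0.1]
finger_gap: 0.401
gripper_force: 0.0
```

Call:
drive_tool --pt "0 0 0 0 0 -8.3 -0.2" --pt "0 0 0 0 0 -8.3 -0.2" --pt "0 0 0 0 0 -8.3 -0.2" --pt "0 0 0 0 0 -8.3 -0.2" --pt "0 0 0 0 0 -8.3 -0.2" --pt "0 0 0 0 0 -8.3 -0.2" --pt "0 0 0 0 0 -8.3 -0.2" --pt "0 0 0 0 0 -8.3 -0.2" --pt "0 0 0 0 0 -8.3 -0.2" --pt "0 0 0 0 0 -8.3 -0.2"

```text
t: 6.2
tcp_pos: [0.5388, 0.0264, 0.2239]
tool_rot: [0.172, 0.985, -0.0, 0.001]
force: [-0.5, 0.2, 0.8]
finger_gap: 0.403
gripper_force: 0.0
```

Call:
drive_tool --pt "0 0 0 0 0 -8.3 -0.2" --pt "0 0 0 0 0 -8.3 -0.2" --pt "0 0 0 0 0 -8.3 -0.2" --pt "0 0 0 0 0 0 -0.2" --pt "0 0 0 0 0 0 -0.2"

```text
t: 6.7
tcp_pos: [0.5384, 0.0265, 0.2237]
tool_rot: [-0.04, 0.999, -0.0, 0.001]
force: [0.2, -1.0, -0.5]
finger_gap: 0.397
gripper_force: 0.0
```

Run:
```python
from h import *
import pickle
s=manip.sense();M=R.from_quat(s['tool_rot']).as_matrix();print(s['tcp_pos'],s['q'],s['finger_gap'],np.degrees(np.arctan2(M[1,0],M[0,0])))
d=snap('wrist');pickle.dump(d,open('w4.pkl','wb'));save(d,'w4.png')
```

```text
[0.53844779 0.02653265 0.22368467] [-1.58101272e-01  4.40060889e-01  1.67269441e+00 -9.58038958e-05
  1.02758066e+00 -1.80942508e+00] 0.3972157966717541 -175.38326774247614
```

View pics/w4.png

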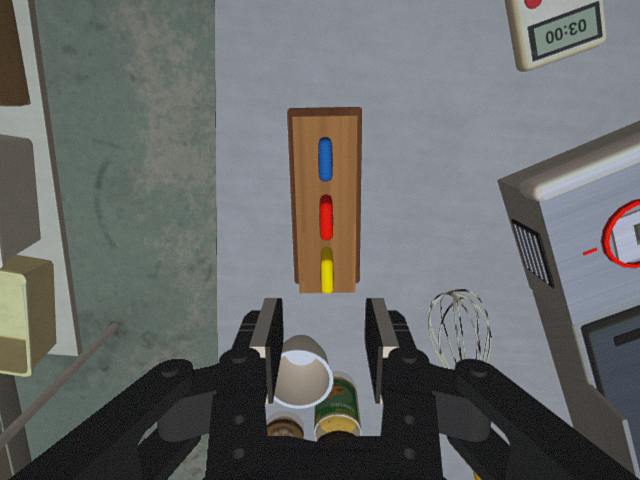

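Keys show at blue (325,160), red (326,217), yellow (327,270), block upright in the picture.

Run:
```python
from h import *
import pickle
for nm in('w4','wrist0','scene0','side0'):
    d=pickle.load(open(nm+'.pkl','rb'));im=d['image'].astype(int);z=d['z_map']
    v,u=np.mgrid[:480,:640];P=np.stack([(u-d['cx'])/d['f']*z,-(v-d['cy'])/d['f']*z,-z],-1)@d['E'][:3,:3].T+d['E'][:3,3]
    r,g,b=im[...,0],im[...,1],im[...,2];near=(abs(P[...,0]-.537)<.09)&(abs(P[...,1]-.027)<.04)&(P[...,2]>.05)
    for c,m in(('red',(r>120)&(g<70)&(b<70)),('blue',(b>110)&(r<80)),('yel',(r>140)&(g>130)&(b<90))):
        m=m&near;top=m&(P[...,2]>P[m][:,2].max()-.005)
        q=P[top][:,:2].astype(np.float32);rc=cv2.minAreaRect(q*1000)
        print(nm,c,m.sum(),'zmax',P[m][:,2].max().round(4),'toprect',np.round(rc[0],1),np.round(rc[1],1),round(rc[2],1))
```

```text
w4 red 454 zmax 0.3525 toprect [458.1  18.7] [0. 0.] 0.0
w4 blue 480 zmax 0.3525 toprect [458.1  18.7] [0. 0.] 0.0
w4 yel 361 zmax 0.3525 toprect [458.1  18.7] [0. 0.] 0.0
wrist0 red 424 zmax 0.0802 toprect [535.  26.] [28.1  9.2] 5.8
wrist0 blue 380 zmax 0.0807 toprect [490.3  21.6] [28.   8.7] 6.2
wrist0 yel 406 zmax 0.0812 toprect [579.7  30.5] [28.3  8.8] 5.7
scene0 red 176 zmax 0.0798 toprect [532.2  24.2] [24.6  5.4] 8.0
scene0 blue 147 zmax 0.0797 toprect [487.3  19.8] [27.1  6.1] 5.6
scene0 yel 144 zmax 0.0792 toprect [577.3  29.1] [27.5  6.1] 5.9
side0 red 29 zmax 0.0801 toprect [532.6  30. ] [24.5  7.4] 5.1
side0 blue 20 zmax 0.0795 toprect [488.   25.9] [ 6.1 23.3] 85.3
side0 yel 26 zmax 0.0798 toprect [578.6  32.6] [24.7  9.9] 1.8
```

Run:
```python
from h import *
import pickle
d=pickle.load(open('w4.pkl','rb'));im=d['image'].astype(int);z=d['z_map']
v,u=np.mgrid[:480,:640];P=np.stack([(u-d['cx'])/d['f']*z,-(v-d['cy'])/d['f']*z,-z],-1)@d['E'][:3,:3].T+d['E'][:3,3]
r,g,b=im[...,0],im[...,1],im[...,2];near=(z>0)&(abs(P[...,0]-.537)<.09)&(abs(P[...,1]-.027)<.04)&(P[...,2]<.1)&(P[...,2]>.074)
for c,m in(('red',(r>120)&(g<70)&(b<70)),('blue',(b>110)&(r<80)),('yel',(r>140)&(g>130)&(b<90))):
    q=P[m&near];rc=cv2.minAreaRect(q[:,:2].astype(np.float32)*1000);print(c,np.median(q[:,2]),rc)
```

```text
red 0.07774197304698849 ((534.56396484375, 26.153545379638672), (29.737464904785156, 9.084166526794434), 4.936615943908691)
blue 0.07780606092781023 ((489.6927490234375, 21.71195411682129), (27.83253288269043, 8.602073669433594), 4.909257411956787)
yel 0.07762650571946406 ((579.0635375976562, 30.304241180419922), (27.993303298950195, 8.600239753723145), 5.03370475769043)
```

Call:
drive_tool --pt "0.004 0 0.04 0 0 -0.7 -0.4" --pt "0 0 0.04 0 0 0 -0.4" --pt "0 0 0.04 0 0 0 -0.4" --pt "0 0 0.025 0 0 0 -0.4" --pt "0 0 0.016 0 0 0 -0.4" --pt "0 0 0 0 0 0 -0.4" --pt "0 0 0 0 0 0 -1" --pt "0 0 0 0 0 0 -1" --pt "0 0 0 0 0 0 -1" --pt "0 0 0 0 0 0 -1" --newtons 60

```text
t: 7.75
tcp_pos: [0.5347, 0.0264, 0.0633]
tool_rot: [-0.048, 0.999, -0.0, 0.001]
force: [0.0, 0.6, -0.5]
finger_gap: 0.107
gripper_force: 59.9
```

Call:
drive_tool --pt "0 0 -0.02 0 0 0 -1" --pt "0 0 -0.04 0 0 0 -1" --pt "0 0 -0.044 0 0 0 -1" --pt "0 0 -0.043 0 0 0 -1" --pt "-0.0015 0.0445 0 0 0 0 -1" --pt "-0.0015 0.0455 0 0 0 0 -1" --pt "-0.002 0.0455 0 0 0 0 -1" --pt "-0.002 0.0455 0 0 0 0 -1" --pt "-0.002 0.0455 0 0 0 0 -1"

```text
t: 8.65
tcp_pos: [0.5209, 0.2544, 0.2101]
tool_rot: [-0.048, 0.999, 0.0, 0.001]
force: [1.0, -1.1, -0.6]
finger_gap: 0.106
gripper_force: 60.0
```

Call:
drive_tool --pt "0 0 0 0 0 -8.1 -1" --pt "0 0 0 0 0 -8 -1" --pt "0 0 0 0 0 -8 -1" --pt "0 0 0 0 0 0 -1" --pt "0 0 0 0 0 0 -1" --pt "0 0 0 0 0 0 -1"

```text
t: 9.25
tcp_pos: [0.5213, 0.2525, 0.2095]
tool_rot: [-0.254, 0.967, -0.0, 0.0]
force: [0.5, -0.0, -1.0]
finger_gap: 0.104
gripper_force: 60.0
```

Run:
```python
from h import *
import pickle
s=manip.sense();M=R.from_quat(s['tool_rot']).as_matrix();print(s['tcp_pos'],s['q'],s['finger_gap'],s['force'],np.degrees(np.arctan2(M[1,0],M[0,0])),M[:,2])
d=snap('wrist');pickle.dump(d,open('w5.pkl','wb'));
e=snap('scene');pickle.dump(e,open('scene5.pkl','wb'));f=snap('side');pickle.dump(f,open('side5.pkl','wb'))
a=cv2.resize(d['image'][200:440,200:520],(480,360));b=cv2.resize(e['image'][120:260,180:320],(360,360));c=cv2.resize(f['image'][180:320,280:420],(360,360))
cv2.imwrite('pics/w5.png',np.vstack([np.hstack([b,c]),np.hstack([a,np.zeros((360,240,3),np.uint8)])])[...,::-1][:600,:])
```

```text
[0.52128292 0.25254026 0.20951654] [ 2.58330646e-01  5.09657834e-01  1.58683734e+00 -4.14846792e-05
  1.04482879e+00 -1.82678447e+00] 0.1035560069447371 [ 0.54239893 -0.0238563  -1.03224192] -150.53051026828334 [ 2.68943850e-04  3.39554291e-05 -9.99999963e-01]
```

View pics/w5.png

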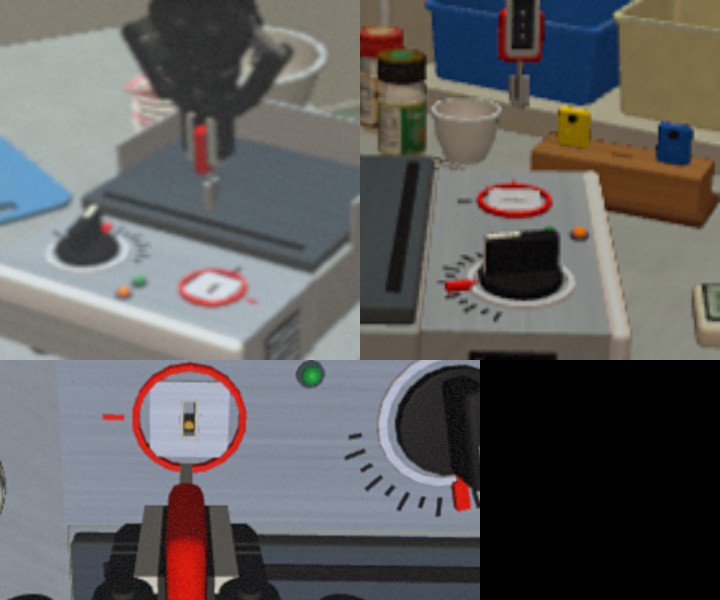

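Run:
```python
from h import *
import pickle
d=pickle.load(open('w5.pkl','rb'))
g=d['image'][215:262,300:352].astype(int)
bright=(g.min(2)>150).astype(np.uint8); 
rgb=d['image'].astype(int);mr=((rgb[...,0]>140)&(rgb[...,1]<90)&(rgb[...,2]<90)).astype(np.uint8);mr[285:]=0
n,l,st,c=cv2.connectedComponentsWithStats(mr)
for i in range(1,n):
    if st[i,4]>300: cn=max(cv2.findContours((l==i).astype(np.uint8),0,1)[0],key=cv2.contourArea);e=cv2.fitEllipse(cv2.convexHull(cn));print('ring',st[i],e,ray(d,*e[0],.087))
# keyway dark blob in plate
x,y=326,239
sub=rgb[y-20:y+21,x-14:x+15].sum(2);print('min',sub.min(),np.median(sub))
m=(sub<np.median(sub)*.8).astype(np.uint8);n,l,st,c=cv2.connectedComponentsWithStats(m);print(st,c+[x-14,y-20])
i=l[20,14] or l[18,14]
k=c[i]+[x-14,y-20];print('kw',k,ray(d,*k,.088))
# blade/neck columns
for v in range(262,284,3):
    row=rgb[v,312:340];print(v,row.sum(1).tolist())
print('tcp px', end=' ')
s=manip.sense()
for h in (.2095,.17,.155):
    p=np.linalg.inv(d['E'])@np.array([*s['tcp_pos'][:2],h,1]);print(h,d['cx']+d['f']*p[0]/-p[2],d['cy']-d['f']*p[1]/-p[2])
```

```text
ring [288 203  76  72 948] ((325.6967468261719, 238.65696716308594), (71.980224609375, 76.26298522949219), 90.50517272949219) [0.52185751 0.25270656 0.087     ]
min 84 550.0
[[   0    0   29   41 1018]
 [  10    9    9   23  171]] [[326.0324165  238.89194499]
 [325.80701754 239.64327485]]
kw [325.80701754 239.64327485] [0.52215894 0.25296066 0.088     ]
262 [548, 550, 546, 548, 554, 559, 550, 550, 546, 551, 553, 554, 553, 554, 554, 557, 555, 554, 544, 544, 558, 541, 549, 546, 555, 564, 547, 556]
265 [424, 426, 450, 431, 433, 439, 426, 434, 420, 410, 436, 419, 425, 422, 434, 428, 425, 424, 430, 424, 423, 424, 434, 419, 433, 431, 439, 419]
268 [167, 163, 153, 197, 216, 223, 261, 319, 353, 392, 384, 392, 396, 398, 382, 389, 403, 413, 403, 406, 351, 291, 262, 227, 195, 135, 123, 166]
271 [282, 287, 301, 288, 304, 311, 279, 282, 270, 221, 214, 226, 228, 221, 210, 224, 222, 225, 256, 250, 266, 242, 296, 289, 301, 296, 275, 270]
274 [438, 426, 381, 376, 367, 345, 366, 383, 261, 209, 213, 228, 216, 222, 219, 223, 292, 299, 300, 321, 357, 372, 349, 356, 363, 374, 431, 435]
277 [429, 434, 445, 435, 443, 441, 440, 384, 250, 201, 230, 226, 221, 222, 219, 224, 362, 438, 438, 435, 431, 443, 432, 424, 433, 427, 431, 439]
280 [430, 434, 430, 429, 430, 440, 455, 378, 262, 219, 219, 246, 238, 231, 225, 240, 361, 433, 437, 441, 432, 424, 436, 422, 428, 423, 433, 435]
283 [435, 443, 439, 407, 307, 276, 201, 152, 128, 127, 121, 97, 115, 114, 89, 142, 155, 174, 222, 329, 404, 449, 435, 437, 438, 436, 426, 430]
tcp px 0.2095 327.2283034688743 335.5262395846642
0.17 326.6139727448904 290.6583242904204
0.155 326.44117192977563 278.0377405679086
```

Run:
```python
from h import *
import pickle
from scipy.optimize import least_squares
D={n:pickle.load(open(n+'5.pkl','rb')) for n in('scene','side')}
def proj(d,p):
    q=np.linalg.inv(d['E'])@np.array([*p,1]);return np.array([d['cx']+d['f']*q[0]/-q[2],d['cy']-d['f']*q[1]/-q[2]])
s=manip.sense()
for n,roi in(('scene',(245,215,285,245)),('side',(320,245,360,270))):
    d=D[n];rgb=d['image'].astype(int);m=((rgb[...,0]>140)&(rgb[...,1]<100)&(rgb[...,2]<110)).astype(np.uint8)
    M=np.zeros_like(m);x0,y0,x1,y1=roi;M[y0:y1,x0:x1]=m[y0:y1,x0:x1]
    n_,l,st,c=cv2.connectedComponentsWithStats(M);i=1+st[1:,4].argmax();cn=max(cv2.findContours((l==i).astype(np.uint8),0,1)[0],key=cv2.contourArea)
    e=cv2.fitEllipse(cv2.convexHull(cn));print(n,'ring',st[i],e,ray(d,*e[0],.087),'proj of est',proj(d,[.5221,.2529,.087]))
    for h in(.178,.165):print(n,'tcp axis px at',h,proj(d,[*s['tcp_pos'][:2],h]))
    a,b=((190,202),(250,275)) if n=='scene' else ((208,222),(330,355))
    for v in range(a[0],a[1],3):print(v,b[0],rgb[v,b[0]:b[1]].sum(1).tolist())
```

```text
scene ring [250 231  26   8  50] ((262.4715881347656, 231.95529174804688), (13.168684005737305, 25.084178924560547), 87.65147399902344) [0.52123567 0.25264435 0.087     ] proj of est [262.79320538 231.78632061]
scene tcp axis px at 0.178 [261.17586105 190.60122989]
scene tcp axis px at 0.165 [261.37726459 196.76465012]
190 250 [292, 298, 293, 284, 297, 291, 297, 291, 314, 339, 375, 368, 353, 364, 321, 290, 295, 281, 292, 285, 289, 289, 285, 286, 288]
193 250 [304, 296, 301, 298, 292, 296, 299, 299, 295, 323, 328, 307, 270, 260, 257, 264, 286, 288, 286, 286, 283, 279, 295, 294, 288]
196 250 [279, 296, 293, 297, 299, 298, 288, 292, 310, 310, 319, 302, 277, 258, 269, 296, 295, 294, 295, 298, 291, 306, 303, 294, 288]
199 250 [292, 304, 301, 311, 302, 293, 298, 297, 290, 303, 308, 308, 297, 292, 292, 293, 306, 293, 289, 299, 300, 302, 291, 305, 305]
side ring [326 252  29  12  78] ((339.6922912597656, 256.7424621582031), (12.684155464172363, 28.487607955932617), 92.67674255371094) [0.52409153 0.24949446 0.087     ] proj of est [339.79237707 257.62126174]
side tcp axis px at 0.178 [341.70285788 209.60924092]
side tcp axis px at 0.165 [341.49156279 216.69366551]
208 330 [147, 146, 150, 148, 152, 158, 154, 141, 153, 140, 156, 190, 240, 97, 145, 144, 138, 144, 149, 142, 154, 153, 140, 156, 152]
211 330 [155, 153, 154, 155, 145, 156, 160, 164, 200, 257, 140, 141, 259, 248, 258, 256, 148, 152, 147, 146, 143, 154, 150, 158, 157]
214 330 [324, 310, 238, 180, 146, 142, 138, 156, 207, 255, 139, 151, 261, 249, 260, 257, 147, 143, 150, 154, 148, 150, 151, 142, 154]
217 330 [447, 442, 445, 445, 449, 458, 463, 439, 209, 243, 146, 144, 260, 245, 260, 263, 338, 307, 188, 183, 122, 139, 139, 133, 136]
220 330 [357, 390, 400, 441, 278, 296, 328, 347, 305, 211, 242, 220, 247, 220, 204, 234, 472, 460, 455, 456, 449, 455, 455, 463, 459]
```

Call:
drive_tool --pt "-0.001 0.001 0.02 0 0 0 -1" --pt "0 0 0.03 0 0 0 -1" --pt "0 0 0.013 0 0 0 -1" --pt "0 0 0 0 0 0 -1" --pt "0 0 0 0 0 0 -1"

```text
t: 9.9
tcp_pos: [0.5221, 0.2541, 0.1466]
tool_rot: [-0.255, 0.967, 0.0, 0.0]
force: [0.1, -0.3, -0.4]
finger_gap: 0.107
gripper_force: 60.0
```

Run:
```python
from h import *
s=manip.sense();print(s['tcp_pos'],s['force'])
d=snap('wrist');x0,y0,x1,y1=270,220,390,320
e=snap('scene');f=snap('side')
a=cv2.resize(d['image'][220:320,270:390],(540,450));b=cv2.resize(e['image'][190:250,225:295],(259,222));c=cv2.resize(f['image'][220:280,305:375],(259,222))
cv2.imwrite('pics/w6.png',np.hstack([a,np.vstack([b,np.zeros((6,259,3),np.uint8),c])])[...,::-1])
```

```text
[0.52206099 0.25414836 0.14660772] [ 0.13811459 -0.27545307 -0.36977966]
```

View pics/w6.png

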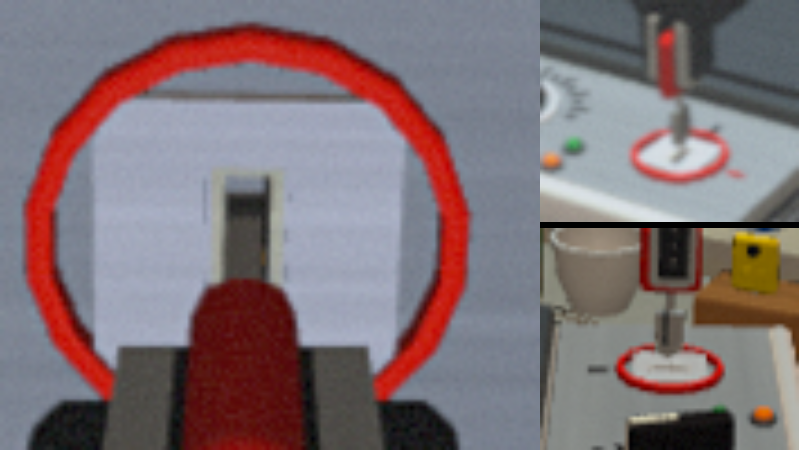

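Blade lines up with the keyway column (247 against 248) in the enlarged wrist crop; going in slowly.

Call:
drive_tool --pt "0 0 0.003 0 0 0 -1" --pt "0 0 0.003 0 0 0 -1" --pt "0 0 0.003 0 0 0 -1" --pt "0 0 0.002 0 0 0 -1" --pt "0 0 0.002 0 0 0 -1" --pt "0 0 0 0 0 0 -1"

```text
t: 10.65
tcp_pos: [0.5214, 0.254, 0.1329]
tool_rot: [-0.255, 0.967, -0.0, -0.0]
force: [-0.7, -0.0, -0.8]
finger_gap: 0.106
gripper_force: 60.0
```

Call:
drive_tool --pt "0 0 0.002 0 0 0 -1" --pt "0 0 0.002 0 0 0 -1" --pt "0 0 0.001 0 0 0 -1" --pt "0 0 0 0 0 0 -1"

```text
t: 11.05
tcp_pos: [0.5215, 0.254, 0.1281]
tool_rot: [-0.255, 0.967, -0.0, -0.0]
force: [-0.1, 0.7, -1.1]
finger_gap: 0.106
gripper_force: 60.0
```

Call:
drive_tool --pt "0 0 0.002 0 0 0 -1" --pt "0 0 0.002 0 0 0 -1" --pt "0 0 0 0 0 0 -1"

```text
t: 11.35
tcp_pos: [0.522, 0.2542, 0.126]
tool_rot: [-0.256, 0.967, -0.0, 0.001]
force: [-2.8, -1.2, 10.7]
finger_gap: 0.108
gripper_force: 61.8
```

Call:
drive_tool --pt "0.0025 0 0 0 0 0 -1" --pt "-0.0025 0 0 0 0 0 -1" --pt "-0.0025 0 0 0 0 0 -1" --pt "0.0025 0 0 0 0 0 -1" --pt "0.0025 0 0 0 0 0 -1" --pt "-0.0025 0 0 0 0 0 -1" --pt "-0.0025 0 0 0 0 0 -1" --pt "0.0025 0 0 0 0 0 -1"

```text
t: 12.15
tcp_pos: [0.5217, 0.2541, 0.124]
tool_rot: [-0.255, 0.967, 0.0, -0.0]
force: [-0.6, 0.4, -0.8]
finger_gap: 0.101
gripper_force: 59.9
```

Call:
drive_tool --pt "0.0025 0 0.0005 0 0 0 -1" --pt "-0.0025 0 0.0005 0 0 0 -1" --pt "-0.0025 0 0.0005 0 0 0 -1" --pt "0.0025 0 0.0005 0 0 0 -1" --pt "0.0025 0 0.0005 0 0 0 -1" --pt "-0.0025 0 0.0005 0 0 0 -1" --pt "-0.0025 0 0.0005 0 0 0 -1" --pt "0.0025 0 0.0005 0 0 0 -1"

```text
t: 12.95
tcp_pos: [0.5219, 0.2543, 0.1201]
tool_rot: [-0.255, 0.967, 0.0, 0.0]
force: [0.5, 0.3, -0.7]
finger_gap: 0.102
gripper_force: 60.0
```

Call:
drive_tool --pt "0.0025 0 0.0005 0 0 0 -1" --pt "-0.0025 0 0.0005 0 0 0 -1" --pt "-0.0025 0 0.0005 0 0 0 -1" --pt "0.0025 0 0.0005 0 0 0 -1" --pt "0.0025 0 0.0005 0 0 0 -1" --pt "-0.0025 0 0.0005 0 0 0 -1" --pt "-0.0025 0 0.0005 0 0 0 -1" --pt "0.0025 0 0.0005 0 0 0 -1"

```text
t: 13.75
tcp_pos: [0.5226, 0.2545, 0.1163]
tool_rot: [-0.255, 0.967, 0.0, 0.001]
force: [3.1, 2.5, 1.2]
finger_gap: 0.11
gripper_force: 60.3
```

Call:
drive_tool --pt "0.0025 0 0.0005 0 0 0 -1" --pt "-0.0025 0 0.0005 0 0 0 -1" --pt "-0.0025 0 0.0005 0 0 0 -1" --pt "0.0025 0 0.0005 0 0 0 -1" --pt "0.0015 0 0.0005 0 0 0 -1" --pt "-0.0015 0 0.0005 0 0 0 -1" --pt "-0.0015 0 0.0005 0 0 0 -1" --pt "0.0015 0 0.0005 0 0 0 -1" --pt "0 0 0 0 0 0 -1"

```text
t: 14.65
tcp_pos: [0.5218, 0.2542, 0.1123]
tool_rot: [-0.255, 0.967, 0.0, 0.0]
force: [2.1, 2.3, 0.1]
finger_gap: 0.104
gripper_force: 60.1
```

Call:
drive_tool --pt "0 0 0.001 0 0 0 -1" --pt "0 0 0.001 0 0 0 -1" --pt "0 0 0.001 0 0 0 -1" --pt "0 0 0 0 0 0 -1"

```text
t: 15.05
tcp_pos: [0.5218, 0.2541, 0.109]
tool_rot: [-0.255, 0.967, -0.0, 0.0]
force: [3.3, 1.3, -2.0]
finger_gap: 0.108
gripper_force: 59.8
```

Call:
drive_tool --pt "0 0 0.001 0 0 0 -1" --pt "0 0 0 0 0 0 -1" --pt "0 0 0.001 0 0 0 -1" --pt "0 0 0 0 0 0 -1" --pt "0 0 0 0 0 0 -1"

```text
t: 15.55
tcp_pos: [0.5219, 0.2541, 0.1086]
tool_rot: [-0.255, 0.967, -0.0, 0.0]
force: [0.2, 1.3, 8.3]
finger_gap: 0.101
gripper_force: 61.6
```

Call:
drive_tool --pt "0 0 0 0 0 6 -1" --pt "0 0 0 0 0 6 -1" --pt "0 0 0 0 0 6 -1" --pt "0 0 0 0 0 6 -1" --pt "0 0 0 0 0 6 -1" --pt "0 0 0 0 0 0 -1" --newtons 80

```text
t: 16.15
tcp_pos: [0.522, 0.2545, 0.1087]
tool_rot: [0.004, 1.0, 0.0, 0.001]
force: [0.5, 1.5, 9.5]
finger_gap: 0.106
gripper_force: 79.2
```

Run:
```python
from h import *
s=manip.sense();print(s['tcp_pos'],s['force'],s['ft_torque'],s['gripper_force'],s['q'][5])
```

```text
[0.52195161 0.2545472  0.10867359] [0.48776083 1.48901094 9.51959836] [ 0.36393854 -0.20929587 -0.03948159] 79.22357439994812 -1.3013022938316925
```

Turning smoothly; continuing.

Call:
drive_tool --pt "0 0 0 0 0 7 -1" --pt "0 0 0 0 0 7 -1" --pt "0 0 0 0 0 7 -1" --pt "0 0 0 0 0 7 -1" --pt "0 0 0 0 0 7 -1" --pt "0 0 0 0 0 7 -1" --pt "0 0 0 0 0 7 -1" --pt "0 0 0 0 0 7 -1" --pt "0 0 0 0 0 6 -1" --pt "0 0 0 0 0 0 -1"

```text
t: 17.15
tcp_pos: [0.522, 0.2545, 0.1087]
tool_rot: [0.519, 0.855, 0.001, 0.0]
force: [1.0, 2.1, 8.9]
finger_gap: 0.101
gripper_force: 79.2
```

Run:
```python
from h import *
s=manip.sense();M=R.from_quat(s['tool_rot']).as_matrix();print(s['tcp_pos'],s['force'],s['ft_torque'],s['gripper_force'],np.degrees(np.arctan2(M[1,0],M[0,0])))
```

```text
[0.5220082  0.25451301 0.1086917 ] [0.95920637 2.10360963 8.89042034] [ 0.26399863 -0.22665568  0.08920129] 79.22231197357178 117.52336657430463
```

Call:
drive_tool --pt "0 0 0 0 0 2.5 -1" --pt "0 0 0 0 0 0 -1" --pt "0 0 0 0 0 0 -1" --pt "0 0 0 0 0 0 -1" --pt "0 0 0 0 0 0 -1" --pt "0 0 0 0 0 0 -1" --pt "0 0 0 0 0 0 -1" --pt "0 0 0 0 0 0 -1" --pt "0 0 0 0 0 0 -1" --pt "0 0 0 0 0 0 -1"

```text
t: 18.15
tcp_pos: [0.522, 0.2545, 0.1087]
tool_rot: [0.536, 0.844, 0.001, 0.0]
force: [0.7, 1.5, 9.0]
finger_gap: 0.1
gripper_force: 79.2
```

Run:
```python
from h import *
s=manip.sense();M=R.from_quat(s['tool_rot']).as_matrix();print(s['tcp_pos'],s['force'],s['ft_torque'],np.degrees(np.arctan2(M[1,0],M[0,0])))
d=snap('wrist');e=snap('scene');f=snap('side')
a=cv2.resize(d['image'],(480,360));b=cv2.resize(e['image'][170:260,180:300],(320,240));c=cv2.resize(f['image'][205:325,280:400],(320,320))
p=np.vstack([b,c]);a=np.vstack([a,np.zeros((200,480,3),np.uint8)])
cv2.imwrite('pics/w7.png',np.hstack([a,p])[...,::-1])
```

```text
[0.52200357 0.25449961 0.10866601] [0.72678603 1.49106522 9.02154832] [ 0.37976706 -0.24617383  0.02803799] 115.1150653240619
```

View pics/w7.png

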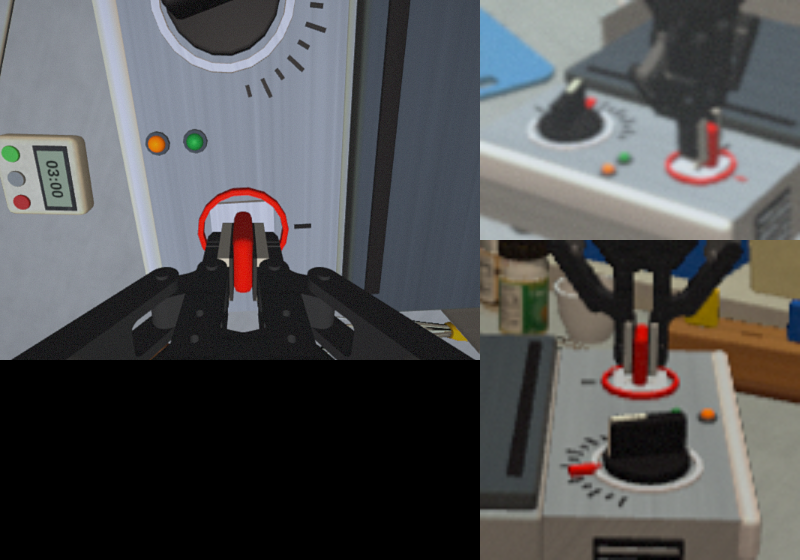

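The key is seated at (243,230) and turned across the keyway, gripped between the fingers. The pointer still faces the tab.

Call:
drive_tool --pt "0 0 0 0 0 0 -1" --pt "0 0 0 0 0 0 -1" --pt "0 0 0 0 0 0 -1"

```text
t: 18.6
tcp_pos: [0.522, 0.2545, 0.1087]
tool_rot: [0.536, 0.844, 0.001, 0.0]
force: [-0.1, 1.1, 7.9]
finger_gap: 0.103
gripper_force: 79.2
```

```bash
python3 -c "
from station import manip
print(manip.sign_off())"
```

```text
the job is handed in; nothing more can be done
None
```

I handed the job in at 18.6 s with the dial set at the red tab and the red key seated in the keyhole, turned about 94° clockwise and still held there; the sign-off call returned no verdict.

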